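# Open the vent cap of the cream filler and hold its spring plunger at the mark

## Robot

A 6-joint arm with a two-finger parallel gripper is mounted at the origin on a cart in front of the work surface, level with it; the furniture and walls round the work are solid. World frame = base frame: x ahead of the robot, y to its left, z up, the work surface at z = 0. Lengths are in mm, angles in rad, forces in N, time in s.
With the tool pointing down it reaches from about 300 to 775 mm from the base axis. Payload 14.6 kg.
Tool frame: the origin (TCP) lies between the finger pads; the fingertips stand 8 mm ahead of it and the grasp point (between the pads) lies 11 mm behind it; z points along the fingers, y is the direction in which the jaws open and shut (so a half turn about z gives the same grasp; the last joint's range is limited). The gripper opens to 94 mm and grips with 3 to 60 N. Pads are 16 mm wide; open, the fingers measure 119 mm over their backs; the gripper's body (75 mm by 177 mm) begins 78 mm behind the grasp point.
Start: joints at [1.131, 0.3, 1.521, -0, 1.321, -0.067], TCP at [200.32, 512.212, 192.846] pointing down, gripper open.
Joint ranges: [-3.03, 3.03], [-0.79, 2.21], [0.23, 2.52], [-1.04, 4.18], [0, 3.07], [-2.55, 2.55]. Speed limits (rad/s): [2.22, 2.22, 2.57, 3.14, 3.14, 3.14].

## Interface

Orientations are given as [roll, pitch, yaw] about the fixed x, y, z axes, in that order (R = Rz(yaw) Ry(pitch) Rx(roll)).
In Python, from cell import manip gives the robot as it stands. The module is installed in compiled form; this text tells all that it offers.
- The arm moves only by the tool send_rows, never from a script. Its argument "series" is a list that holds one entry, the list of rows, each a list of 5 numbers: the opening, from 0 (shut) to 1 (fully open), then the shift along the tool's x, y, z in mm, then the turn about the tool's z in degrees. In form: [[[gripper, dx, dy, dz, roll], ...]]. A call has 1 to 10 rows; each row is the pose to reach, as a shift and turn from the pose commanded when the call began, along the tool's axes at that moment; what a row does not reach only later rows make up. A row lasts 1/10 s, in which the tool goes at most 50 mm and 8.59 degrees, less where a joint would pass 70% of its speed; a pose out of reach is approached as far as the arm can. A call with a gripper value outside its range is refused whole. The fingers move at their own pace and stop on an object; "newtons" is the grip in N (left out, the last holds). Time passes only in rows, so rows that repeat a pose let the fingers close. It gives the time, the measured TCP pose, the force and the opening at its end, in the units of the state.
- manip.read_state(): the state, without advancing time (a new reading comes with each control period).
- manip.camera(name): name is "scene" or "side" or "wrist"; returns a dict with "img" (480x640x3 uint8, red, green, blue), "vfov" (degrees; the focal length in pixels is half the picture's height over the tangent of half this angle, whatever the lens; pixels are square), "cx", "cy" (the principal point, pixels), "dist" ([k1, k2, p1, p2, k3] as OpenCV has them; the pictures are not rectified), "pose" (4x4, takes a point from camera to world coordinates); the wrist camera has in their place "T_tool_cam" (4x4, takes a point from camera to tool coordinates, whose origin is the TCP and whose axes are the flange's). Camera axes: x right, y down, z forward; pixel columns grow to the right and rows downward; lengths in mm; the calibration is good to about 2 mm. A picture is of the moment at which its call begins: read the wrist's pose just before it. There is no depth.
- manip.sign_off(): hands the job in, once; it reports no verdict.
Trained networks look in a picture, given as the dict that the camera call returned (one of the last four; its "shot" number tells which), for a name from the list of things; names that differ only in an ending like _2 or _b are one class to them, and where a whole thing is asked for, a point or a joint stands for the part that bears it (a point fixed in the world has none). Each returns a list of dicts, best first, with "conf" (0 to 1); they miss things now and then, are a little off and sometimes report something else, mostly with a low value. They report only what shows in the picture. A call takes as long as a camera call.
- manip.find_in(target, picture): "rect" ([left, top, width, height] in pixels, round what is visible of it).
- manip.silhouettes(target, picture): "pixels" (480x640 bool, what is visible of it) and "rect" ([left, top, width, height] in pixels, round what is visible of it).
The state is a dict: "clock": time; "joints": joint angles; "qd": joint speeds; "effort": joint torques, N m; "eef_pos": TCP position; "eef_rot": TCP orientation; "wrist_force": force on the tool from outside, world axes, zero at the start; "moment": the same for the moment, N m; "finger_gap": finger opening in mm.
Only numpy, scipy, OpenCV 4.12 (cv2) and the standard library are available. Lean on these libraries where they do the work, as an engineer would, in place of code of your own. Each camera call takes 0.05 s, during which the arm holds its last target. There are 200 camera calls.

## Task

I am putting the empty cream filler back together and need a hand: first unscrew its white vent cap anticlockwise until it stands at least a third of a turn from shut, with the plunger still up. Then push the spring-loaded plunger down with the gripper until the plunger's pointer is level with the marker clamped on the gauge rod, and finish while still holding it pressed there, so that I can slip the locking pin in. Do not shift the marker, and leave the cutters and the piping nozzle in front of the filler where they stand.

Things in the scene. Friction and masses are not known exactly. Their poses are not given: they have to be found in the camera images.
- filler: Bench cream filler, fixed to the table: grey metal tank, 100 mm deep (x), 250 wide (y), flat cover top 121 mm above the table; two thin spouts on its front (-x) face, 40 mm long, 70 mm up. Origin: centre of its underside. x from front to back, y along it towards the cap, z up. At x = 0 stand the axes of the cap (y = +65 mm), plunger (y = -45) and gauge rod (y = -109).
- cap_top (a point): Centre of the top face of the white ribbed round vent cap, diameter 40 mm, 25 mm high; underside 12 mm above the filler's cover, top 158 mm above the table. It is captive: it only turns about its upright axis. A grey bar 26 mm long lies across its top, along the filler's x (front to back) when the cap is shut.
- cap (a joint): Turn of the vent cap in rad: 0 is shut, grows anticlockwise seen from above, stops at 3.0. Starts at 0 to 0.3. It stays where it is left; turning takes about 0.08 N m. A third of a turn is 2.1.
- plunger: Spring plunger: black round knob, diameter 44 mm, 20 high, on an upright steel stem; under it a flat pointer, 8 mm thick, reaches 40 mm from the axis towards the gauge rod. Origin on the axis at the knob's underside, 183 mm above the table when up. Slides straight down 42 mm at most; the spring needs about 4 N to start, 250 N/m more, 14 N at the bottom, and lifts it when let go.
- plunger_top (a point): Centre of the flat top of the plunger's knob, 203 mm above the table when up.
- pointer_tip (a point): Mid-height of the end face of the plunger's pointer, 179 mm above the table when up; moves down with the plunger.
- marker_tip (a point): Mid-height of the end face of the marker's tongue (8 mm thick, 12 wide), which faces the pointer across a 4 mm gap. The marker is a steel collar, diameter 18 mm, with a black thumbscrew, clamped on the gauge rod (8 mm rod, top at 181 mm); it stands 13 to 37 mm lower than the raised pointer. Its clamp slips at about 4 N: do not touch it.
- ring_cutter: Steel ring cutter, diameter 52 mm, 34 mm high, standing in front of the filler; origin at the centre of its underside. Leave alone.
- big_cutter: Steel ring cutter, diameter 70 mm, 34 mm high, in front of the filler; origin at the centre of its underside. Leave alone.
- piping_nozzle: Small steel cone nozzle, 27 mm wide, 40 mm high, in front of the filler; origin at the centre of its underside. Leave alone.

How it is judged:
By the outcome, as a careful person would: the job done as asked, in the order asked, and still so for the second after the job is handed in, while the arm keeps its last pose, push and grip.
It also fails if it takes over 56 s, if anything falls off the work surface, if the arm or the gripper's body presses on something with over 40 N, if the wrist force passes 120 N, or if a joint passes its speed limit or range.

## Working session

There is one attempt and no reset: what is moved stays moved. The work goes in short steps, Python scripts to look and compute and a tool call to move; the robot and the scene stay as the last step left them, time stands still between calls to the robot, and variables do not carry over. Pictures are saved under pics/ and viewed, about 8 in all and at most 12, crops included, and the job is handed in when it is done.

Besides the shell and the picture viewer there is one more tool, called after "Emit:" as a command line: name --argument value ..., lists and objects as JSON in quotes. send_rows: Moves the arm, as the interface text tells. Its arguments: {"type":"object","properties":{"series":{"type":"array"},"newtons":{"type":"number"}},"required":["series"]}

```bash
mkdir -p pics; cat > h.py <<'E'
import numpy as np,cv2
from cell import manip
def K(c):
    f=240/np.tan(np.radians(c['vfov']/2)); return np.array([[f,0,c['cx']],[0,f,c['cy']],[0,0,1.]])
def pose(c,s=None):
    if 'pose' in c: return np.array(c['pose'])
    from scipy.spatial.transform import Rotation as R
    T=np.eye(4);T[:3,:3]=R.from_euler('xyz',s['eef_rot']).as_matrix();T[:3,3]=s['eef_pos'];return T@np.array(c['T_tool_cam'])
def ray(c,uv,s=None):
    T=pose(c,s);p=cv2.undistortPoints(np.array([[uv]],float),K(c),np.array(c['dist'],float))[0,0]
    return T[:3,3],T[:3,:3]@np.array([p[0],p[1],1])
def atz(c,uv,z,s=None):
    o,d=ray(c,uv,s);return o+d*(z-o[2])/d[2]
def tri(rs):
    A=0;b=0
    for o,d in rs:
        d=d/np.linalg.norm(d);P=np.eye(3)-np.outer(d,d);A=A+P;b=b+P@o
    return np.linalg.solve(A,b)
def proj(c,X,s=None):
    T=np.linalg.inv(pose(c,s));X=np.atleast_2d(np.array(X,float))@T[:3,:3].T+T[:3,3]
    return cv2.projectPoints(X,np.zeros(3),np.zeros(3),K(c),np.array(c['dist'],float))[0][:,0]
def save(c,n): cv2.imwrite('pics/'+n,c['img'][:,:,::-1])
E
python3 - <<'E'
from h import *
s=manip.read_state();print(s)
for n in('scene','side','wrist'):
    c=manip.camera(n);save(c,n+'0.png');print(n,pose(c,s).round(2).tolist(),c['vfov'])
    for t in('filler','cap_top','plunger','plunger_top','pointer_tip','marker_tip','ring_cutter','big_cutter','piping_nozzle'):
        print(t,[(np.round(r['rect']).tolist(),round(r['conf'],2)) for r in manip.find_in(t,c)[:2]])
a=cv2.imread('pics/scene0.png');b=cv2.imread('pics/side0.png')
cv2.imwrite('pics/ab.png',cv2.resize(np.vstack([a,b]),(450,600))) if 0 else None
E
```

```text
{'clock': 0.0, 'joints': array([ 1.13142156e+00,  3.00471484e-01,  1.52161877e+00, -1.72675730e-05,
        1.32069714e+00, -6.66172769e-02]), 'qd': array([-0.00160887, -0.00073172,  0.00171803,  0.0002329 ,  0.00217738,
        0.00104611]), 'effort': array([ 1.69344908e-04, -5.31822038e+01, -3.52738917e+01,  7.08097452e-02,
        2.45916046e-02, -9.64189940e-05]), 'eef_pos': array([200.19255746, 511.95710136, 192.27018744]), 'eef_rot': array([-3.14039945e+00, -6.28431956e-05,  2.76883941e+00]), 'wrist_force': array([-0.26958712,  0.40192048,  0.03206884]), 'moment': array([0.03269641, 0.01652909, 0.044637  ]), 'finger_gap': 94.16748690556642}
scene [[0.58, -0.47, 0.67, -57.98], [-0.82, -0.31, 0.49, -535.05], [-0.02, -0.83, -0.56, 605.71], [0.0, 0.0, 0.0, 1.0]] 55.2873237351335
filler [([296.0, 204.0, 140.0, 125.0], 0.76)]
cap_top [([324.0, 208.0, 25.0, 21.0], 0.77)]
plunger [([372.0, 207.0, 33.0, 39.0], 0.56)]
plunger_top [([373.0, 205.0, 31.0, 43.0], 0.8)]
pointer_tip [([370.0, 204.0, 38.0, 46.0], 0.84), ([295.0, 203.0, 140.0, 127.0], 0.22)]
marker_tip [([403.0, 250.0, 14.0, 18.
[... 312 characters left out ...]
34.0, 103.0, 154.0], 0.65), ([323.0, 233.0, 25.0, 23.0], 0.35)]
cap_top [([325.0, 233.0, 24.0, 24.0], 0.56)]
plunger [([331.0, 236.0, 32.0, 54.0], 0.55)]
plunger_top [([332.0, 240.0, 29.0, 44.0], 0.66)]
pointer_tip [([332.0, 241.0, 26.0, 50.0], 0.8)]
marker_tip [([336.0, 299.0, 24.0, 13.0], 0.49)]
ring_cutter [([252.0, 288.0, 28.0, 34.0], 0.69)]
big_cutter [([232.0, 347.0, 49.0, 51.0], 0.71)]
piping_nozzle [([257.0, 327.0, 15.0, 21.0], 0.62)]
wrist [[0.36, 0.9, 0.25, 128.14], [0.93, -0.35, -0.1, 540.04], [-0.0, 0.27, -0.96, 384.12], [0.0, 0.0, 0.0, 1.0]] 68.96815515209391
filler []
cap_top []
plunger []
plunger_top []
pointer_tip []
marker_tip []
ring_cutter []
big_cutter []
piping_nozzle []
```

View pics/scene0.png

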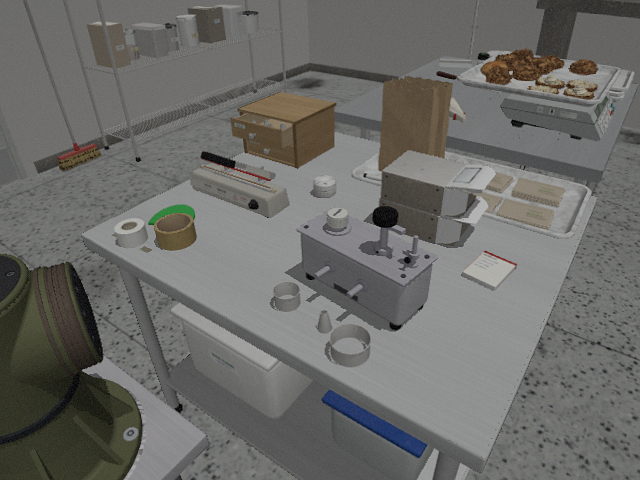

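View pics/side0.png

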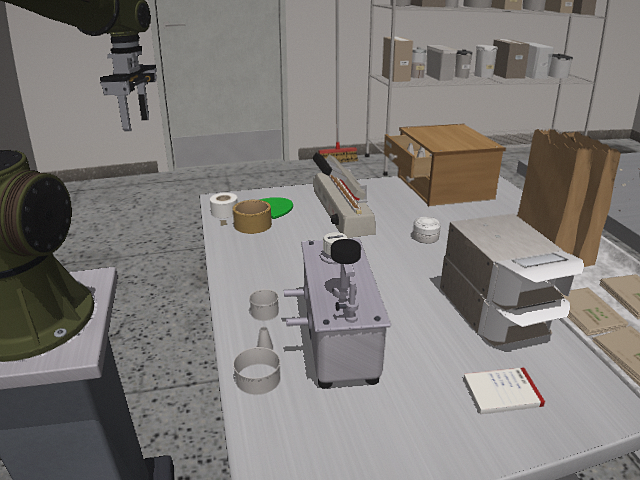

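The scene view shows the filler with the cap at about (337,213), the knob at (385,214) and the marker at (410,259). The side view shows the knob at (346,248) partly hiding the cap. A grey two-tier machine stands behind the filler.

```bash
python3 - <<'E'
from h import *
from scipy.optimize import least_squares
S=manip.camera('scene');D=manip.camera('side')
for n,a,b in(('knob',(385,215),(346,250)),('cap',(337.5,217),(336,244))):
    print(n,tri([ray(S,a),ray(D,b)]).round(1))
print('knobS',atz(S,(385,212),203),'capS',atz(S,(337.5,213),158),'knobD',atz(D,(346,245),203))
# filler-frame points: knob top, cap top, cover corners
obs=[(S,(385,212.5),(0,-45,203)),(S,(337.5,213),(0,65,158)),(D,(346,246),(0,-45,203)),(S,(302,221),(-50,125,121)),(S,(436,258),(50,-125,121)),(D,(390,325),(50,-125,121)),(D,(309,329),(-50,-125,121))]
def W(p,q):
    c,s=np.cos(p[2]),np.sin(p[2]);return [p[0]+c*q[0]-s*q[1],p[1]+s*q[0]+c*q[1],q[2]]
f=lambda p:np.concatenate([proj(c,W(p,q))[0]-uv for c,uv,q in obs])
r=least_squares(f,[480,0,0],x_scale=[10,10,.1]);print(r.x,f(r.x).reshape(-1,2).round(1).tolist())
for n,q in(('cap',(0,65,158)),('knob',(0,-45,203)),('rod',(0,-109,181))):print(n,np.round(W(r.x,q),1))
for t,uv in(('oven near top corner',(465,185)),):print(atz(S,uv,100),atz(S,uv,150))
for n,uv in(('ring',(287,305)),('big',(349,355)),('nozzle',(324,330))):print(n,atz(S,uv,0).round())
# oven corners: scene (381,155..), side
print('oven corner', tri([ray(S,(384,168)),ray(D,(449,221))]), tri([ray(S,(455,190)),ray(D,(515,261))]))
E
```

```text
knob [ 544.3 -222.5  194.1]
cap [ 560.6 -112.6  143.9]
knobS [ 540.4441256  -224.06745428  203.        ] capS [ 554.67095818 -116.59370305  158.        ] knobD [ 543.49362028 -224.23373842  203.        ]
[ 5.51440906e+02 -1.80723854e+02 -1.98079007e-01] [[1.0, -0.9], [3.0, -2.1], [-0.5, -0.7], [-1.1, 4.3], [0.7, -0.2], [-4.8, -0.2], [3.5, -2.0]]
cap [ 564.2 -117.   158. ]
knob [ 542.6 -224.8  203. ]
rod [ 530.  -287.6  181. ]
[ 905.76919829 -240.77275217  100.        ] [ 810.4823233  -269.86831205  150.        ]
ring [431. -81.   0.]
big [ 393. -249.    0.]
nozzle [ 417. -179.    0.]
oven corner [778.2382077  -91.56537536 153.09832344] [ 817.36177468 -245.96605733  138.88856257]
```

Emit:
send_rows --series '[[[1, -20, -15, -50, 8], [1, -284, -227, -107, 80], [1, -284, -227, -107, 80], [1, -284, -227, -107, 80], [1, -284, -227, -107, 80], [1, -284, -227, -107, 80], [1, -284, -227, -107, 80], [1, -284, -227, -107, 80], [1, -284, -227, -107, 80], [1, -284, -227, -107, 80]]]'

```text
clock: 2.6
eef_pos: [382.8, 196.1, 300.1]
eef_rot: [3.141, -0.0, 1.364]
wrist_force: [0.5, 0.5, -0.2]
finger_gap: 94.0
```

```bash
cat >> h.py <<'E'
def go(xyz,yaw):
    from scipy.spatial.transform import Rotation as R
    s=manip.read_state();M=R.from_euler('xyz',s['eef_rot']).as_matrix()
    print('clk',s['clock'],'eef',s['eef_pos'].round(1),'rot',s['eef_rot'].round(3),'j',s['joints'].round(3),'F',s['wrist_force'].round(1),'gap',s['finger_gap'].round(1))
    print('shift',(M.T@(np.array(xyz)-s['eef_pos'])).round(1),'roll',np.degrees((s['eef_rot'][2]-yaw+np.pi)%(2*np.pi)-np.pi).round(1));return s
E
python3 -c "
from h import *
go((564,-117,300),.066)"
```

```text
Traceback (most recent call last):
  File "h.py", line 26, in go
    print('clk',s['clock'],'eef',s['eef_pos'].round(1),'rot',s['eef_rot'].round(3),'j',s['joints'].round(3),'F',s['wrist_force'].round(1),'gap',s['finger_gap'].round(1))
                                                                                                                                                ^^^^^^^^^^^^^^^^^^^^^
AttributeError: 'float' object has no attribute 'round'
```

```bash
sed -i "s/s\['finger_gap'\].round(1)/round(s['finger_gap'],1)/" h.py
python3 -c "
from h import *
go((564,-117,300),.066)"
```

```text
clk 2.6 eef [382.8 196.1 300.1] rot [ 3.141 -0.     1.364] j [ 0.388 -0.039  1.657 -0.     1.524  0.595] F [ 0.5  0.5 -0.2] gap 94.0
shift [-2.692e+02  2.417e+02  2.000e-01] roll 74.4
```

Emit:
send_rows --series '[[[1, -269, 242, 0, 74], [1, -269, 242, 0, 74], [1, -269, 242, 0, 74], [1, -269, 242, 0, 74], [1, -269, 242, 0, 74], [1, -269, 242, 0, 74], [1, -269, 242, 0, 74], [1, -269, 242, 0, 74], [1, -269, 242, 0, 74], [1, -269, 242, 0, 74]]]'

```text
clock: 3.6
eef_pos: [566.4, -114.5, 299.4]
eef_rot: [-3.141, 0.001, 0.079]
wrist_force: [0.3, -0.3, -0.2]
finger_gap: 94.2
```

```bash
python3 -c "
from h import *
s=go((564,-117,300),.066)
c=manip.camera('wrist');save(c,'w1.png')
for t in('cap_top','plunger_top','marker_tip','pointer_tip'):
    for r in manip.find_in(t,c)[:1]:
        x,y,w,h=r['rect'];print(t,r)
print(proj(c,[[564,-117,158],[542,-224,203]],s))"
```

```text
clk 3.6 eef [ 566.4 -114.5  299.4] rot [-3.141e+00  1.000e-03  7.900e-02] j [-0.263  0.31   1.264  0.     1.568  1.229] F [ 0.3 -0.3 -0.2] gap 94.2
shift [-2.6  2.3 -0.6] roll 0.7
cap_top {'rect': [292.9, 212.4, 40.9, 40.5], 'conf': 0.92}
plunger_top {'rect': [410.2, 244.2, 63.8, 48.8], 'conf': 0.68}
marker_tip {'rect': [458.3, 253.7, 25.7, 28.8], 'conf': 0.92}
pointer_tip {'rect': [406.1, 242.1, 68.1, 52.5], 'conf': 0.91}
[[317.71637683 227.63633972]
 [437.32301497 273.20973139]]
```

View pics/w1.png

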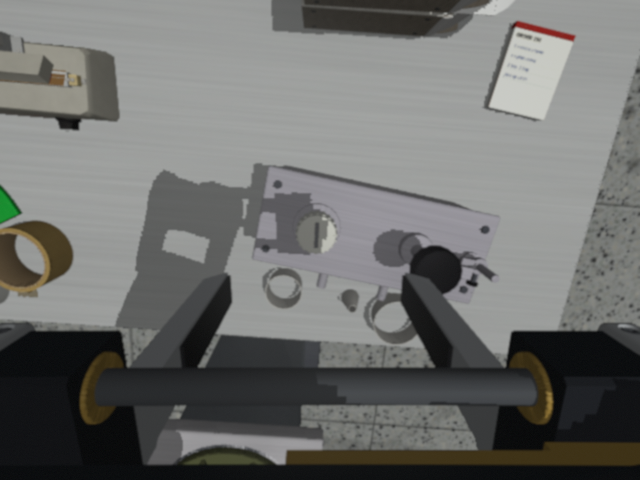

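The wrist view shows the cap's top face near (317,233) with its bar nearly upright in the image, the knob at (436,268) and the marker beside it at (472,268).

```bash
python3 -c "
from h import *
from scipy.optimize import least_squares
s=manip.read_state();c=manip.camera('wrist')
m=manip.silhouettes('cap_top',c)
g=m[0]['pixels'];ys,xs=np.nonzero(g);print('capsil',m[0]['rect'],xs.mean(),ys.mean(),m[0]['conf'])
k=manip.silhouettes('plunger_top',c)
if k:
  dark=k[0]['pixels']&(c['img'].max(2)<60);ys,xs=np.nonzero(dark);print('knob',xs.min(),xs.max(),ys.min(),ys.max(),xs.mean(),ys.mean())
print(atz(c,(317,233),158,s),atz(c,(436,268),203,s))
cr=c['img'][150:320,230:520,::-1];cv2.imwrite('pics/w1c.png',cv2.resize(cr,None,fx=2.7,fy=2.7,interpolation=2))
"
```

```text
capsil [295.6, 214.0, 39.9, 38.5] 316.6312267657993 231.96133828996284 0.78
knob 411 461 247 293 437.42576687116565 267.1570552147239
[ 558.42166791 -115.9776884   158.        ] [ 546.98823727 -221.55619187  203.        ]
```

View pics/w1c.png

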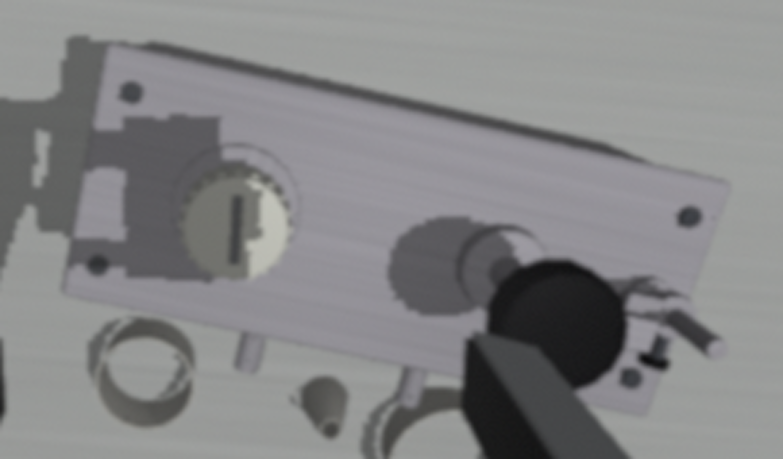

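```bash
python3 -c "
from h import *
from scipy.optimize import least_squares
s=manip.read_state();c=manip.camera('wrist')
q=lambda u,v:(u/2.7+230-.3,v/2.7+150-.3)
obs=[(q(238,227),(0,65,158)),(q(557,326),(0,-45,203)),(q(108,43),(50,125,121)),(q(730,184),(50,-125,121)),(q(65,293),(-50,125,121)),(q(650,415),(-50,-125,121))]
W=lambda p,q:[p[0]+np.cos(p[2])*q[0]-np.sin(p[2])*q[1],p[1]+np.sin(p[2])*q[0]+np.cos(p[2])*q[1],q[2]]
f=lambda p:np.concatenate([proj(c,W(p,X),s)[0]-uv for uv,X in obs])
r=least_squares(f,[551,-180,-.2],x_scale=[10,10,.1]);print(r.x,f(r.x).reshape(-1,2).round(1).tolist())
for n,X in(('cap',(0,65,158)),('knob',(0,-45,203)),('rod',(0,-109,181))):print(n,np.round(W(r.x,X),1))
print('cap direct',atz(c,q(238,227),158,s),'knob',atz(c,q(557,326),203,s))
b=[atz(c,q(*p),158,s) for p in((237,195),(235,263))];d=b[0]-b[1];print('cap angle',np.arctan2(d[1],d[0])-r.x[2])
"
```

```text
[ 5.49131994e+02 -1.80349011e+02 -1.33807733e-01] [[-1.1, -0.1], [3.0, 1.9], [1.0, 1.7], [-1.8, -0.2], [0.8, -1.7], [-2.5, -2.8]]
cap [ 557.8 -115.9  158. ]
knob [ 543.1 -224.9  203. ]
rod [ 534.6 -288.4  181. ]
cap direct [ 557.74565458 -117.02458537  158.        ] knob [ 544.65876264 -222.04367339  203.        ]
cap angle 0.18823222323335637
```

Emit:
send_rows --series '[[[1, -9, 1.5, 45, 0], [1, -9, 1.5, 90, 0], [0.75, -9, 1.5, 130, 0], [0.75, -9, 1.5, 145, 0], [0.75, -9, 1.5, 155, 0], [0.75, -9, 1.5, 155, 0], [0.75, -9, 1.5, 155, 0]]]'

```text
clock: 4.75
eef_pos: [558.1, -116.4, 146.0]
eef_rot: [3.141, -0.001, 0.081]
wrist_force: [-0.2, -0.1, 0.3]
finger_gap: 70.5
```

```bash
python3 -c "
from h import *
s=go((557.5,-116.5,144),.079)
c=manip.camera('wrist');save(c,'w2.png')
print(proj(c,[[557.5,-116.5,158]],s))"
```

```text
clk 4.75 eef [ 558.1 -116.4  146. ] rot [ 3.141e+00 -1.000e-03  8.100e-02] j [-0.27   0.384  1.52  -0.     1.235  1.22 ] F [-0.2 -0.1  0.3] gap 70.5
shift [-0.6  0.1  2. ] roll 0.1
[[315.21643355 288.89872399]]
```

View pics/w2.png

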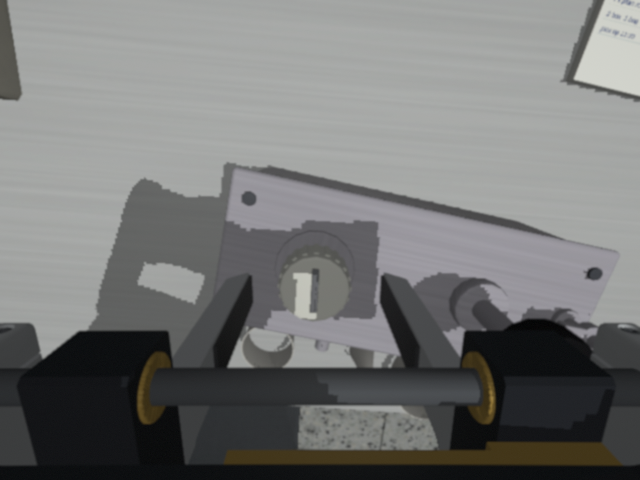

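The cap's top face is centred at (315,289), which matches the prediction and lies midway between the jaws, so I am closing now.

Emit:
send_rows --series '[[[0.2, 0, 0, 0, 0], [0.2, 0, 0, 0, 0], [0.2, 0, 0, 0, 0], [0.2, 0, 0, 0, 0], [0.2, 0, 0, 0, 0], [0.2, 0, 0, 0, 0], [0.2, 0, 0, 0, 0]]]' --newtons 25

```text
clock: 5.5
eef_pos: [558.0, -116.3, 145.7]
eef_rot: [3.141, -0.002, 0.081]
wrist_force: [0.0, 1.1, 4.9]
finger_gap: 19.9
```

The gap of 19.9 mm is smaller than the 40 mm cap, and there is an upward force, so I need a look.

```bash
python3 -c "
from h import *
s=go((557.5,-116.5,144),.079)
c=manip.camera('wrist');d=manip.camera('side');e=manip.camera('scene')
a=cv2.resize(c['img'][200:400,200:440],(400,333));b=cv2.resize(d['img'][160:300,270:440],(400,329));f=cv2.resize(e['img'][110:290,270:440],(350,370))
im=np.zeros((370,800,3),np.uint8)
im=np.hstack([np.pad(cv2.resize(x,(265,h)),((0,400-h),(0,0),(0,0))) for x,h in((a,221),(b,218),(f,280))])
cv2.imwrite('pics/m3.png',im[:300,:,::-1])"
```

```text
clk 5.5 eef [ 558.  -116.3  145.7] rot [ 3.141e+00 -2.000e-03  8.100e-02] j [-0.27   0.384  1.521  0.     1.235  1.22 ] F [0.  1.1 4.9] gap 19.9
shift [-0.5  0.2  1.7] roll 0.1
```

View pics/m3.png

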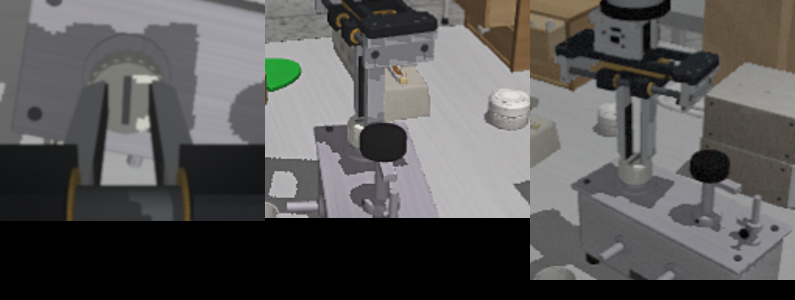

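```bash
python3 -c "
from h import *
s=manip.read_state();c=manip.camera('wrist');save(c,'w4.png')
T=np.array(c['T_tool_cam'])
for g,zz in((70.5,8),(70.5,-12),(19.9,8),(19.9,-12)):
  P=np.array([[x,y*g/2,zz] for x in(-8,8) for y in(-1,1)])
  I=np.linalg.inv(T);print(g,zz,cv2.projectPoints(P@I[:3,:3].T+I[:3,3],np.zeros(3),np.zeros(3),K(c),np.array(c['dist']))[0][:,0].round().tolist())
im=c['img'][230:380,220:420,::-1];cv2.imwrite('pics/w4c.png',cv2.resize(im,None,fx=4,fy=4,interpolation=2))
print('cap',proj(c,[[557.5,-116.5,158]],s))
"
```

```text
70.5 8 [[258.0, 287.0], [372.0, 287.0], [257.0, 262.0], [373.0, 262.0]]
70.5 -12 [[252.0, 301.0], [378.0, 301.0], [251.0, 274.0], [379.0, 274.0]]
19.9 8 [[299.0, 287.0], [331.0, 287.0], [299.0, 262.0], [332.0, 262.0]]
19.9 -12 [[297.0, 301.0], [333.0, 301.0], [297.0, 274.0], [333.0, 274.0]]
cap [[315.3098434  289.04482544]]
```

View pics/w4c.png

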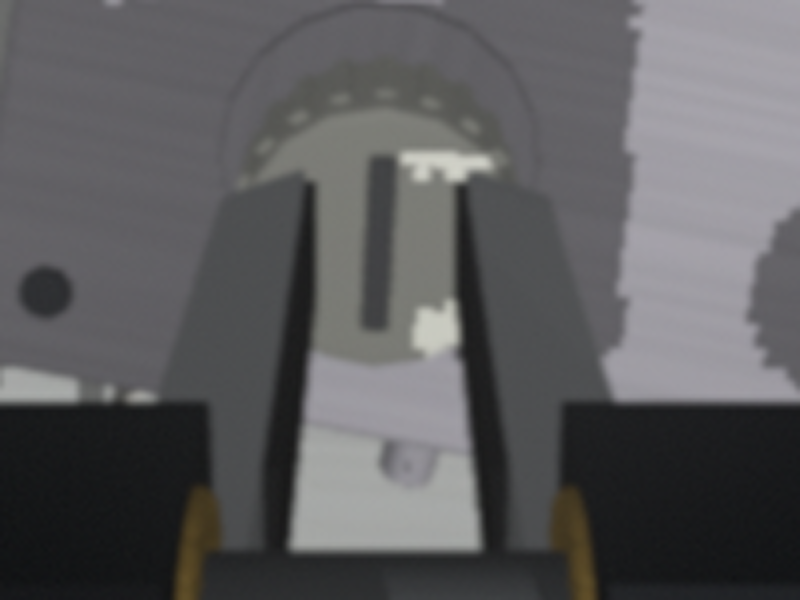

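The tips project to about TCP −12 mm rather than +8, and the push from the cap top agrees. The fingers are effectively about 20 mm shorter than stated, so they closed on top of the cap. I will lift, open and go deeper; the body will still clear the knob, at about 219 against 203 mm.

Emit:
send_rows --series '[[[0.2, 0, 0, -6, 0], [0.75, 0, 0, -6, 0], [0.75, 0, 0, -6, 0], [0.75, 0, 0, -6, 0], [0.75, 0, 0, -6, 0], [0.75, 0, 0, 4, 0], [0.75, 0, 0, 10, 0], [0.75, 0, 0, 15, 0], [0.75, 0, 0, 15, 0], [0.75, 0, 0, 15, 0]]]'

```text
clock: 6.7
eef_pos: [557.6, -116.2, 129.8]
eef_rot: [-3.142, 0.0, 0.081]
wrist_force: [0.4, -1.0, 1.1]
finger_gap: 70.5
```

Emit:
send_rows --series '[[[0.2, 0, 0, 0, 0], [0.2, 0, 0, 0, 0], [0.2, 0, 0, 0, 0], [0.2, 0, 0, 0, 0], [0.2, 0, 0, 0, 0], [0.2, 0, 0, 0, 0]]]' --newtons 25

```text
clock: 7.3
eef_pos: [557.5, -115.5, 130.0]
eef_rot: [-3.14, 0.0, 0.081]
wrist_force: [-0.9, 5.8, 2.0]
finger_gap: 39.6
```

Emit:
send_rows --series '[[[0.2, 0, 0, 0, -7], [0.2, 0, 0, 0, -14], [0.2, 0, 0, 0, -21], [0.2, 0, 0, 0, -28], [0.2, 0, 0, 0, -35], [0.2, 0, 0, 0, -42], [0.2, 0, 0, 0, -49], [0.2, 0, 0, 0, -56], [0.2, 0, 0, 0, -63], [0.2, 0, 0, 0, -70]]]'

```text
clock: 8.3
eef_pos: [557.0, -114.8, 130.0]
eef_rot: [-3.14, -0.002, 1.308]
wrist_force: [-5.9, 10.5, 6.5]
finger_gap: 39.3
```

Emit:
send_rows --series '[[[0.2, 0, 0, 0, -7], [0.2, 0, 0, 0, -14], [0.2, 0, 0, 0, -21], [0.2, 0, 0, 0, -28], [0.2, 0, 0, 0, -35], [0.2, 0, 0, 0, -42], [0.2, 0, 0, 0, -49], [0.2, 0, 0, 0, -56], [0.2, 0, 0, 0, -63], [0.2, 0, 0, 0, -69]]]'

```text
clock: 9.3
eef_pos: [556.3, -115.1, 130.0]
eef_rot: [-3.141, -0.004, 2.512]
wrist_force: [-11.6, 9.2, 8.4]
finger_gap: 39.4
```

Emit:
send_rows --series '[[[0.2, 0, 0, 0, 0], [0.75, 0, 0, 0, 0], [0.75, 0, 0, 0, 0], [0.75, 0, 0, 0, 0], [0.75, 0, 0, 0, 0], [0.75, 0, 0, -50, 0], [0.75, 0, 0, -100, 0], [0.75, 0, 0, -140, 0], [0.75, 0, 0, -140, 0], [0.75, 0, 0, -140, 0]]]'

```text
clock: 10.3
eef_pos: [557.7, -116.3, 270.0]
eef_rot: [3.141, 0.001, 2.507]
wrist_force: [-0.4, 0.9, -0.0]
finger_gap: 70.2
```

```bash
python3 -c "
from h import *
s=go((544,-223.5,270),2.48)
c=manip.camera('wrist');save(c,'w5.png')
r=manip.silhouettes('cap_top',c);print(r[0]['rect'] if r else None)
p=proj(c,[[557.5,-116.5,158],[544,-223.5,203]],s);print(p)
u,v=map(int,p[0]);im=c['img'][max(0,v-75):v+75,max(0,u-75):u+75,::-1]
cv2.imwrite('pics/w5c.png',cv2.resize(im,(600,600*im.shape[0]//im.shape[1]),interpolation=2));print(max(0,u-75),max(0,v-75))
"
```

```text
clk 10.3 eef [ 557.7 -116.3  270. ] rot [3.141e+00 1.000e-03 2.507e+00] j [-0.27   0.299  1.345 -0.     1.497 -1.206] F [-0.4  0.9 -0. ] gap 70.2
shift [-52.5 -94.4   0. ] roll 1.5
[291.1, 206.3, 46.2, 42.7]
[[316.19931165 232.18115938]
 [200.30393493 308.57656904]]
241 157
```

View pics/w5.png

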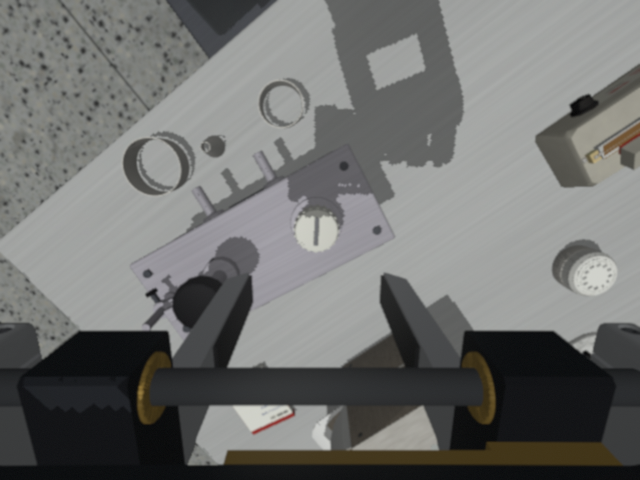

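The bar still stands upright in the image after the tool turned 2.43 rad, so the cap turned with the gripper to about 2.6 rad. The knob is still up. Next I move to a low viewpoint in front of the rod to measure the marker's height obliquely.

Emit:
send_rows --series '[[[0.5, -1, -259, 0, 53.6], [0, -1, -259, 0, 53.6], [0, -1, -259, 0, 53.6], [0, -1, -259, 0, 53.6], [0, -1, -259, 0, 53.6], [0, -1, -259, 0, 53.6], [0, -1, -259, 0, 53.6], [0, -1, -259, 50, 53.6], [0, -1, -259, 100, 53.6], [0, -1, -259, 150, 53.6]]]'

```text
clock: 11.4
eef_pos: [404.0, -324.8, 117.0]
eef_rot: [-3.141, -0.001, 1.571]
wrist_force: [0.7, 0.0, -0.3]
finger_gap: 0.6
```

Emit:
send_rows --series '[[[0, 0, 0, 0, 0], [0, 0, 0, 0, 0], [0, 0, 0, 0, 0]]]'

```text
clock: 11.7
eef_pos: [405.7, -326.2, 122.3]
eef_rot: [3.139, 0.002, 1.571]
wrist_force: [-0.1, -0.5, -0.5]
finger_gap: 0.4
```

```bash
python3 -c "
from h import *
s=go((405,-325,115),1.5708)
c=manip.camera('wrist');save(c,'w6.png')
print(proj(c,[[544,-223.5,203],[534.6,-288.4,181],[538,-266,179]],s))
for t in('marker_tip','pointer_tip'):print(t,[(r['rect'],r['conf']) for r in manip.find_in(t,c)])
im=c['img'][:,380:,::-1]; cv2.imwrite('pics/w6c.png',cv2.resize(c['img'][120:360,400:640,::-1],(600,600),interpolation=2))
"
```

```text
clk 11.7 eef [ 405.7 -326.2  122.3] rot [3.139e+00 2.000e-03 1.571e+00] j [-0.748  0.304  1.689  0.     1.146 -0.748] F [-0.1 -0.5 -0.5] gap 0.4
shift [ 1.2 -0.7  7.3] roll 0.0
[[805.82328339  48.42489156]
 [642.17512595 246.02713377]
 [661.2983952  188.55070165]]
marker_tip [([520.4, 181.9, 81.2, 61.2], 0.67)]
pointer_tip [([585.9, 64.5, 54.1, 116.2], 0.71)]
```

View pics/w6.png

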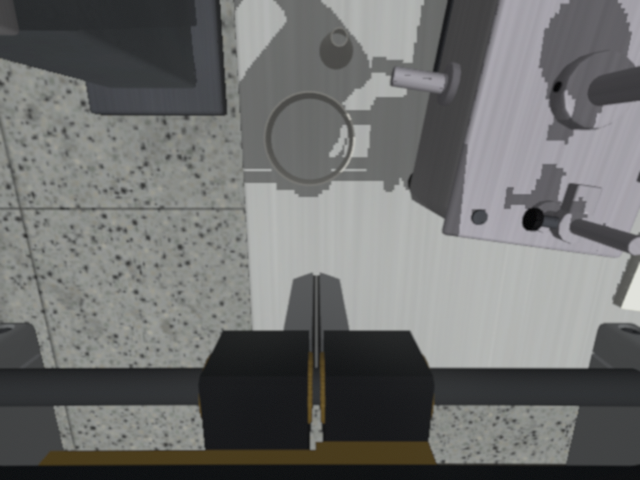

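The marker, with its screw at (533,218) and tongue at about (575,200), is in view, but the pointer is just off the right edge. I will shift right by 45 mm.

Emit:
send_rows --series '[[[0, 0, 45, 0, 0], [0, 0, 45, 0, 0], [0, 0, 45, 0, 0], [0, 0, 45, 0, 0]]]'

```text
clock: 12.25
eef_pos: [449.4, -325.5, 120.4]
eef_rot: [3.141, 0.0, 1.571]
wrist_force: [0.3, -0.4, 0.3]
finger_gap: 0.5
```

```bash
python3 -c "
from h import *
s=go((450,-325,122),1.5708)
c=manip.camera('wrist');save(c,'w7.png')
print(proj(c,[[544,-223.5,203],[534.6,-288.4,181],[538,-266,179]],s))
cv2.imwrite('pics/w7c.png',cv2.resize(c['img'][110:260,440:640,::-1],(800,600),interpolation=2))
"
```

```text
clk 12.25 eef [ 449.4 -325.5  120.4] rot [3.141 0.    1.571] j [-0.693  0.38   1.59  -0.     1.171 -0.693] F [ 0.3 -0.4  0.3] gap 0.5
shift [ 0.5  0.6 -1.6] roll 0.0
[[654.19501024  50.17767178]
 [533.47072672 249.02223337]
 [549.2439643  191.04021329]]
```

View pics/w7c.png

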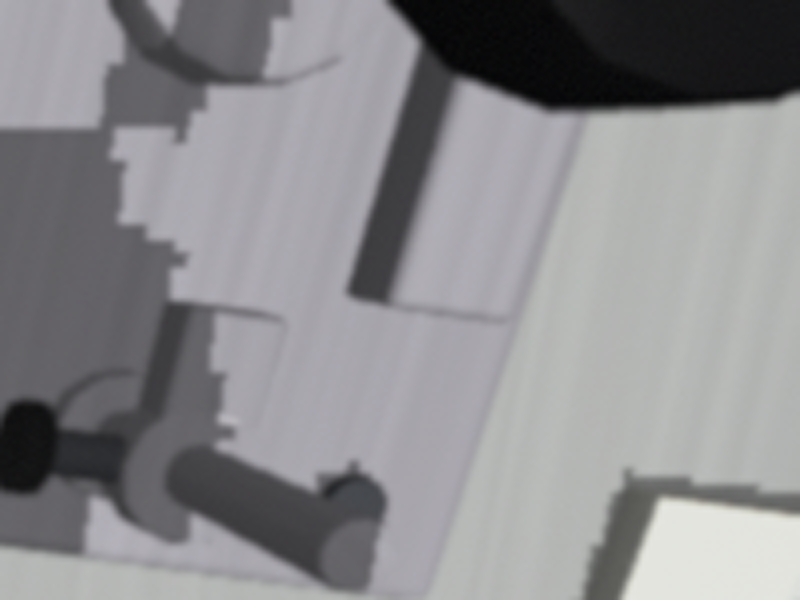

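The pointer's end corners are at crop (350,295), (390,303) and (510,320). The tongue's are at (173,303) and (285,320), and the rod top is at (347,555). I will fit the marker height relative to the pointer.

```bash
python3 -c "
from h import *
from scipy.optimize import least_squares
s=manip.read_state();c=manip.camera('wrist')
g=c['img'].mean(2).astype(int)
for v in (188,190,194):print(v,'tongue 476..515',g[v,476:516].tolist())
for u in (486,492,500,507):print(u,'rows180..196',g[180:197,u].tolist())
q=lambda u,v:(u/4+440-.4,v/4+110-.4)
ob=[(q(350,295),'p',-1,-4),(q(390,303),'p',-1,4),(q(510,320),'p',1,4),(q(173,303),'m',-1,-4),(q(285,320),'m',1,4)]
def pt(p,k,sx,dz):
    x,y,z=(sx*p[4]/2,-85,179+dz) if k=='p' else (sx*6,-89,p[3]+dz)
    a=p[2];return [p[0]+np.cos(a)*x-np.sin(a)*y,p[1]+np.sin(a)*x+np.cos(a)*y,z]
rod=lambda p:[p[0]+np.sin(p[2])*109,p[1]-np.cos(p[2])*109,181]
def f(p):
    r=[proj(c,pt(p,*o[1:]),s)[0]-o[0] for o in ob]+[proj(c,rod(p),s)[0]-q(348,555)]
    return np.concatenate(r+[[(p[2]+.15)/.02,(p[4]-12)/1]])
r=least_squares(f,[549,-180,-.15,155,12],x_scale=[1,1,.01,1,1]);print(r.x.round(3),f(r.x).round(1).tolist(),'drop',179-r.x[3])
J=np.linalg.inv(r.jac.T@r.jac);print('sd/px',np.sqrt(np.diag(J)).round(3))
S=manip.camera('scene');D=manip.camera('side')
for C in (S,D): print(proj(C,[pt(r.x,'m',0,0),pt(r.x,'p',0,0)]).round(1).tolist())
cv2.imwrite('pics/sd.png',np.hstack([cv2.resize(S['img'][195:275,360:440,::-1],(400,400),interpolation=2),cv2.resize(D['img'][230:330,305:405,::-1],(400,400),interpolation=2)]))
"
```

```text
188 tongue 476..515 [102, 101, 100, 96, 84, 69, 62, 62, 63, 63, 67, 79, 90, 96, 100, 100, 100, 108, 124, 139, 143, 138, 134, 131, 129, 127, 124, 122, 123, 123, 129, 136, 146, 152, 159, 164, 168, 170, 169, 168]
190 tongue 476..515 [101, 102, 100, 91, 75, 65, 62, 62, 63, 65, 73, 85, 95, 100, 102, 101, 106, 126, 152, 166, 168, 166, 164, 162, 160, 161, 161, 161, 160, 159, 156, 153, 151, 148, 147, 153, 164, 170, 169, 168]
194 tongue 476..515 [101, 98, 90, 74, 64, 62, 62, 62, 65, 73, 85, 96, 100, 102, 102, 102, 108, 132, 158, 168, 167, 165, 164, 164, 165, 165, 167, 167, 167, 167, 166, 166, 165, 162, 160, 162, 168, 168, 168, 166]
486 rows180..196 [174, 174, 174, 172, 155, 113, 75, 66, 67, 69, 73, 76, 79, 83, 85, 89, 91]
492 rows180..196 [171, 171, 172, 172, 168, 147, 112, 98, 100, 103, 106, 108, 109, 108, 108, 108, 109]
500 rows180..196 [169, 170, 171, 172, 173, 171, 154, 125, 129, 149, 160, 164, 164, 165, 165, 165, 165]
507 rows180..196 [170, 170, 171, 171, 172, 172, 171, 160, 136, 137, 153, 164, 165, 166, 166, 165, 166]
[ 5.50472e+02 -1.80734e+02 -1.69000e-01  1.44231e+02  1.10420e+01] [-1.8, -0.0, 0.8, 0.4, -0.2, 1.2, -2.4, -2.0, 2.3, -0.0, 1.1, -0.0, -0.9, -1.0] drop 34.769059216898256
sd/px [1.156 0.266 0.013 0.755 0.422]
[[404.4, 250.0], [404.1, 232.2]]
[[348.4, 297.0], [348.7, 274.5]]
```

```bash
cat > fit.py <<'E'
from h import *
from scipy.optimize import least_squares
s=manip.read_state();c=manip.camera('wrist')
g=cv2.cvtColor(c['img'],cv2.COLOR_RGB2GRAY).astype(float)
def cross(v,a,b,up):  # subpixel strongest gradient in a..b
    r=cv2.GaussianBlur(g,(0,0),.8)[v];d=np.diff(r)*(1 if up else -1);i=a+np.argmax(d[a:b]);y=d[i-1:i+2];return i+.5+.5*(y[0]-y[2])/(y[0]-2*y[1]+y[2])
L=[]
for v in (188,190,192,194,196,198): e=(v-188)*.27;a=int(480-e);L+=[(v,cross(v,a-3,a+4,0),'m',-1,-4),(v,cross(v,a+4,a+10,1),'m',-1,4)]
for v in (150,155,160,165,170,175,180):
    e=(183-v)*.29;a=int(527.5+e);L+=[(v,cross(v,a-5,a+5,0),'p',-1,-4),(v,cross(v,a+5,a+15,1),'p',-1,4)]
print([(l[0],round(l[1],1)) for l in L])
def X(p,k,sx,dz,y):
    x,z=(sx*p[4]/2,179+dz) if k=='p' else (sx*6,p[3]+dz)
    a=p[2];return [p[0]+np.cos(a)*x-np.sin(a)*y,p[1]+np.sin(a)*x+np.cos(a)*y,z]
q=lambda u,v:(u/4+440-.375,v/4+110-.375)
def f(p):
    o=[]
    for v,u,k,sx,dz in L:
        y0=-85 if k=='p' else -89
        P=proj(c,[X(p,k,sx,dz,y0+(t if k=='p' else -t/2)) for t in(0,20)],s)
        o.append(P[0,0]+(v-P[0,1])*(P[1,0]-P[0,0])/(P[1,1]-P[0,1])-u)
    o+=list(proj(c,[p[0]+np.sin(p[2])*109,p[1]-np.cos(p[2])*109,181],s)[0]-q(348,555))
    o+=list(proj(c,X(p,'p',1,4,-85),s)[0]-q(510,322))+list(proj(c,X(p,'m',1,4,-89),s)[0]-q(285,322))
    return np.array(o)
r=least_squares(f,[550,-180,-.16,148,12],x_scale=[1,1,.01,1,1],loss='soft_l1')
print(r.x.round(2),'drop',179-r.x[3]);print(f(r.x).round(1).tolist())
E
python3 fit.py
```

```text
[(188, np.float64(480.1)), (188, np.float64(487.1)), (190, np.float64(479.5)), (190, np.float64(486.6)), (192, np.float64(479.0)), (192, np.float64(486.0)), (194, np.float64(478.5)), (194, np.float64(485.5)), (196, np.float64(478.0)), (196, np.float64(484.8)), (198, np.float64(477.4)), (198, np.float64(484.4)), (150, np.float64(535.9)), (150, np.float64(547.5)), (155, np.float64(534.4)), (155, np.float64(546.1)), (160, np.float64(532.9)), (160, np.float64(544.4)), (165, np.float64(531.4)), (165, np.float64(542.9)), (170, np.float64(529.8)), (170, np.float64(541.4)), (175, np.float64(528.4)), (175, np.float64(539.8)), (180, np.float64(526.9)), (180, np.float64(538.3))]
[ 5.4984e+02 -1.8072e+02 -1.6000e-01  1.4486e+02  1.1390e+01] drop 34.144630721791174
[-0.7, 0.6, -0.7, 0.5, -0.8, 0.5, -0.9, 0.4, -1.0, 0.5, -1.0, 0.3, -0.7, 1.4, -0.9, 1.1, -1.0, 1.1, -1.2, 0.9, -1.2, 0.8, -1.4, 0.7, -1.5, 0.5, 0.9, 0.1, -0.3, 0.7, 2.6, -0.4]
```

View pics/sd.png

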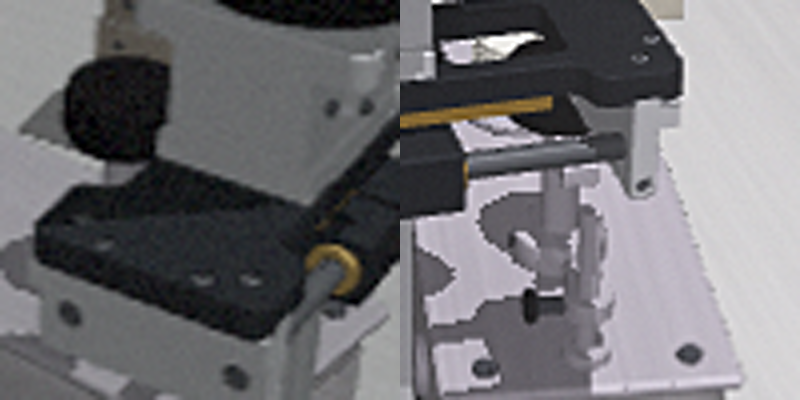

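```bash
cat >> fit.py <<'E'
f0=f;T0=np.array(c['T_tool_cam'])
def f2(p,sig=1):
    T=T0.copy();T[:3,3]+=p[5:8];T[:3,:3]=cv2.Rodrigues(np.array([p[8],p[9],p[10]])/100)[0]@T0[:3,:3];c['T_tool_cam']=T
    return np.r_[f0(p[:5])/.5,p[5:8]/2,p[8:]/.5]
r=least_squares(f2,list(r.x)+[0]*6,x_scale=[1,1,.01,1,1]+[1]*6)
print(r.x.round(2),'drop',179-r.x[3],'sd',np.sqrt(np.linalg.inv(r.jac.T@r.jac)[3,3]));print(f2(r.x).round(1).tolist())
# old scene/side pictures: predict tips
c['T_tool_cam']=T0
S=manip.camera('scene');D=manip.camera('side')
for n,C in(('scene0',S),('side0',D)):
    im=cv2.imread(f'pics/{n}.png');u,v=proj(C,X(r.x,'m',0,0,-89))[0].round().astype(int)
    cv2.imwrite(f'pics/{n}c.png',cv2.resize(im[v-40:v+25,u-32:u+33],(400,400),interpolation=2));print(n,'origin',u-32,v-40,'scale',400/65)
cv2.imwrite('pics/s0.png',np.hstack([cv2.imread('pics/scene0c.png'),cv2.imread('pics/side0c.png')]))
E
python3 fit.py
```

```text
[(188, np.float64(480.0)), (188, np.float64(487.0)), (190, np.float64(479.4)), (190, np.float64(486.6)), (192, np.float64(479.0)), (192, np.float64(486.0)), (194, np.float64(478.4)), (194, np.float64(485.5)), (196, np.float64(477.8)), (196, np.float64(485.0)), (198, np.float64(477.3)), (198, np.float64(484.4)), (150, np.float64(535.9)), (150, np.float64(547.5)), (155, np.float64(534.3)), (155, np.float64(545.9)), (160, np.float64(532.9)), (160, np.float64(544.4)), (165, np.float64(531.3)), (165, np.float64(542.8)), (170, np.float64(529.8)), (170, np.float64(541.4)), (175, np.float64(528.4)), (175, np.float64(539.8)), (180, np.float64(526.8)), (180, np.float64(538.2))]
[ 5.4983e+02 -1.8064e+02 -1.6000e-01  1.4487e+02  1.1400e+01] drop 34.13069997847063
[-0.7, 0.7, -0.7, 0.5, -0.8, 0.5, -0.8, 0.4, -0.9, 0.4, -0.9, 0.3, -0.8, 1.4, -0.8, 1.3, -1.0, 1.1, -1.1, 1.0, -1.2, 0.8, -1.5, 0.7, -1.5, 0.5, 0.8, 0.1, -0.3, 0.7, 2.6, -0.5]
[ 5.5064e+02 -1.8052e+02 -1.6000e-01  1.4243e+02  1.1680e+01 -0.0000e+00
  0.0000e+00 -5.1400e+00  1.2300e+00  6.5000e-01 -0.0000e+00] drop 36.56870918869066 sd 0.47599578387650615
[-0.8, 0.8, -0.8, 0.5, -1.1, 0.6, -1.1, 0.4, -1.1, 0.2, -1.3, 0.1, -1.0, 2.0, -0.9, 1.8, -1.3, 1.5, -1.5, 1.3, -1.6, 1.0, -2.1, 0.8, -2.2, 0.6, 2.7, -1.7, -1.4, 2.7, 2.8, -0.2, -0.0, 0.0, -2.6, 2.5, 1.3, -0.0]
scene0 origin 372 211 scale 6.153846153846154
side0 origin 317 258 scale 6.153846153846154
```

View pics/s0.png

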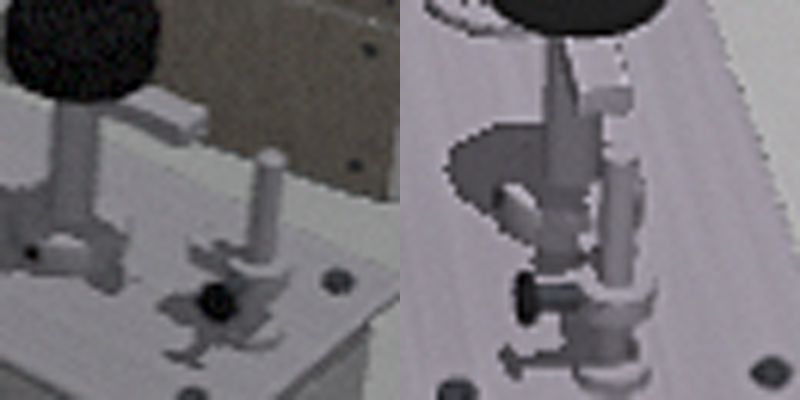

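No picture views are left, so the rest is numeric. The estimates put the drop at 34–36.5 mm. I will go above the knob with the camera on the front side so it sees pointer and tongue while pressing.

Emit:
send_rows --series '[[[0, 0, 0, -50, -8], [0, 0, 0, -100, -16], [0, 0, 0, -130, -24], [0, 101, 94, -130, -80.7], [0, 101, 94, -130, -80.7], [0, 101, 94, -130, -80.7], [0, 101, 94, -130, -80.7], [0, 101, 94, -130, -80.7], [0, 101, 94, -130, -80.7], [0, 101, 94, -130, -80.7]]]'

```text
clock: 13.65
eef_pos: [543.7, -224.2, 249.8]
eef_rot: [3.142, -0.0, 2.986]
wrist_force: [0.8, -0.2, 0.9]
finger_gap: 0.2
```

```bash
python3 -c "
from h import *
s=go((543.5,-224,225),2.98)"
```

```text
clk 13.65 eef [ 543.7 -224.2  249.8] rot [ 3.142 -0.     2.986] j [-0.453  0.352  1.322 -0.     1.469 -1.869] F [ 0.8 -0.2  0.9] gap 0.2
shift [ 0.3  0.2 24.8] roll 0.3
```

Emit:
send_rows --series '[[[0, 0, 0, 25, 0], [0, 0, 0, 40, 0], [0, 0, 0, 50, 0], [0, 0, 0, 54, 0], [0, 0, 0, 54, 0], [0, 0, 0, 54, 0]]]'

```text
clock: 14.25
eef_pos: [544.0, -224.5, 196.6]
eef_rot: [-3.141, 0.001, 2.98]
wrist_force: [-0.3, -0.5, -0.0]
finger_gap: 0.3
```

Emit:
send_rows --series '[[[0, 0, 0, 3, 0], [0, 0, 0, 6, 0], [0, 0, 0, 8, 0], [0, 0, 0, 10, 0], [0, 0, 0, 10, 0], [0, 0, 0, 10, 0]]]'

```text
clock: 14.85
eef_pos: [543.9, -224.4, 186.2]
eef_rot: [-3.141, 0.001, 2.98]
wrist_force: [0.9, 0.2, 4.5]
finger_gap: 0.5
```

Emit:
send_rows --series '[[[0, 0, 0, 4, 0], [0, 0, 0, 8, 0], [0, 0, 0, 12, 0], [0, 0, 0, 16, 0], [0, 0, 0, 20, 0], [0, 0, 0, 24, 0], [0, 0, 0, 27, 0], [0, 0, 0, 30, 0], [0, 0, 0, 30, 0], [0, 0, 0, 30, 0]]]'

```text
clock: 15.85
eef_pos: [544.0, -224.5, 157.0]
eef_rot: [-3.141, 0.001, 2.98]
wrist_force: [-1.9, 0.9, 13.1]
finger_gap: 0.4
```

```bash
cat > chk.py <<'E'
from h import *
import sys
s=go((543.5,-224,156),2.98);c=manip.camera('wrist');save(c,sys.argv[1])
for t in('marker_tip','pointer_tip','plunger_top'):print(t,[(np.round(r['rect']).tolist(),round(r['conf'],2)) for r in manip.find_in(t,c)[:1]])
def Wf(x,y,z,p=(549.9,-180.7,-.16)):
    a=p[2];return [p[0]+np.cos(a)*x-np.sin(a)*y,p[1]+np.sin(a)*x+np.cos(a)*y,z]
for z in(141,145,149):
    print(z,'ptr/tongue end centres',proj(c,[Wf(0,-85,z),Wf(0,-89,z),Wf(-6,-85,z+4),Wf(6,-85,z+4)],s).round(1).tolist())
print('rod top',proj(c,[Wf(0,-109,181)],s).round(1))
u,v=proj(c,[Wf(0,-87,145)],s)[0].round().astype(int)
g=cv2.cvtColor(c['img'],cv2.COLOR_RGB2GRAY)
print('cols',u-24,'rows',v-18)
for r in range(v-18,v+24):print(r,' '.join('%3d'%x for x in g[r,u-24:u+24]))
E
python3 chk.py w8.png
```

```text
clk 15.85 eef [ 544.  -224.5  157. ] rot [-3.141e+00  1.000e-03  2.980e+00] j [-0.454  0.414  1.452 -0.     1.274 -1.863] F [-1.9  0.9 13.1] gap 0.4
shift [0.6 0.4 1. ] roll -0.0
marker_tip [([197.0, 232.0, 48.0, 51.0], 0.62)]
pointer_tip [([245.0, 235.0, 114.0, 68.0], 0.78)]
plunger_top [([250.0, 239.0, 102.0, 61.0], 0.61)]
141 ptr/tongue end centres [[252.0, 268.5], [245.7, 268.5], [250.4, 261.6], [251.4, 279.7]]
145 ptr/tongue end centres [[250.9, 270.7], [244.4, 270.7], [249.2, 263.7], [250.2, 282.2]]
149 ptr/tongue end centres [[249.7, 273.0], [243.1, 273.1], [247.9, 266.0], [249.0, 284.8]]
rod top [[192.3 295.2]]
cols 224 rows 253
253 107 107 106 103 100  94  87  84  87  95 100 103 103 103 103 103 103 102 103 102 103 102 103 102 102 102 102 103 102 101 101 102 102 101 101 101 102 101 101 101 101 101 101 101 100 100 100  99
254 105 105 105 105 104 100  94  86  84  88  97 100 103 102 102 103 102 102 102 102 102 102 102 102 101 101 101 101 100 101 101 100 100 100 101 100 100 100  99  99  99  99  99  99  99  99  99  98
255 104 104 104 104 103 102  99  92  85  85  93 100 102 102 101
[... 7076 characters left out ...]
 164 164 164 164 164 164 164 164 163 164 164 164 163 163 164 163 163 163 163 162 161 163 163 163 162 163 162 162
292 166 167 166 167 166 166 166 166 167 166 166 166 166 165 166 165 165 165 165 165 165 165 165 165 165 165 164 165 166 165 165 165 165 165 165 165 164 164 165 164 165 164 164 165 165 165 164 165
293 168 168 168 167 168 168 167 167 168 167 168 167 167 167 166 167 167 166 166 166 166 166 166 166 166 165 167 167 166 166 167 166 166 166 166 166 166 166 166 166 165 167 166 166 165 166 166 166
294 168 167 168 168 167 168 167 168 168 168 168 168 167 168 167 168 167 167 167 167 167 166 167 167 167 167 167 167 167 167 166 166 166 166 166 167 166 166 166 167 166 166 166 166 166 166 166 167
```

The front-face edges of pointer and tongue agree within about 0.2 px: 263.6 against 263.5, at 0.53 px/mm. The back edges suggest the pointer is about 0.5 mm high. I will add a small nudge and let it settle.

Emit:
send_rows --series '[[[0, 0, 0, 0.4, 0], [0, 0, 0, 0.4, 0], [0, 0, 0, 0.4, 0], [0, 0, 0, 0.4, 0], [0, 0, 0, 0.4, 0], [0, 0, 0, 0.4, 0]]]'

```text
clock: 16.65
eef_pos: [544.0, -224.4, 156.6]
eef_rot: [-3.141, 0.001, 2.98]
wrist_force: [-1.9, 0.7, 12.6]
finger_gap: 0.4
```

```bash
python3 - <<'E'
from h import *
s=go((543.5,-224,156),2.98);c=manip.camera('wrist')
g=cv2.GaussianBlur(cv2.cvtColor(c['img'],cv2.COLOR_RGB2GRAY).astype(np.float32),(0,0),.7)
def e(cols,a,b,sgn):
    p=g[a:b,cols].mean(1);d=np.diff(p)*sgn;i=np.clip(d.argmax(),1,len(d)-2);y=d[i-1:i+2];return round(a+i+.5+.5*(y[0]-y[2])/(y[0]-2*y[1]+y[2]),2)
for n,k in(('tongue',slice(224,228)),('tongue r',slice(234,241)),('ptr',slice(253,260)),('ptr r',slice(260,270))):
    print(n,'lower-front',e(k,256,263,-1),'upper-front',e(k,261,268,1))
S=manip.camera('scene')
r=manip.find_in('marker_tip',S);print(r and r[0])
print(manip.read_state()['wrist_force'],manip.read_state()['eef_pos'])
r=manip.find_in('cap_top',S);print(r and r[0])
E
```

```text
clk 16.65 eef [ 544.  -224.4  156.6] rot [-3.141e+00  1.000e-03  2.980e+00] j [-0.453  0.414  1.452 -0.     1.273 -1.863] F [-1.9  0.7 12.6] gap 0.4
shift [0.6 0.4 0.6] roll 0.0
tongue lower-front 259.2 upper-front 263.58
tongue r lower-front 259.46 upper-front 263.51
ptr lower-front 260.14 upper-front 263.69
ptr r lower-front 259.79 upper-front 263.61
{'rect': [404.1, 251.0, 11.6, 14.4], 'conf': 0.45}
[-2.76770889  1.23029109 12.38224877] [ 543.98848586 -224.45371355  156.62186863]
{'rect': [325.8, 208.1, 22.4, 17.8], 'conf': 0.88}
```

Once I allow for the slight tilt, the pointer is still about 0.5 mm high. One last nudge, then hand in.

Emit:
send_rows --series '[[[0, 0, 0, 0.5, 0], [0, 0, 0, 0.5, 0], [0, 0, 0, 0.5, 0], [0, 0, 0, 0.5, 0], [0, 0, 0, 0.5, 0], [0, 0, 0, 0.5, 0]]]'

```text
clock: 17.45
eef_pos: [544.0, -224.4, 156.1]
eef_rot: [-3.141, 0.001, 2.98]
wrist_force: [-2.3, 1.5, 12.6]
finger_gap: 0.3
```

```bash
python3 -c "
from h import *
go((543.5,-224,156),2.98);print(manip.sign_off())"
```

```text
clk 17.45 eef [ 544.  -224.4  156.1] rot [-3.141e+00  1.000e-03  2.980e+00] j [-0.454  0.415  1.453 -0.     1.272 -1.863] F [-2.3  1.5 12.6] gap 0.3
shift [0.6 0.4 0.1] roll 0.0
the job is handed in; nothing more can be done
None
```

The vent cap is unscrewed and the plunger is held down level with the marker. I handed the job in at 17.5 s with the arm still pressing at about 12.6 N.

- **Cap:** It turned anticlockwise by about 2.43 rad from about 0.19, so it stands near 2.6 rad (2.1 needed). The plunger was still up when I checked afterwards. The bar was in the same place in the wrist picture after the turn, so the cap had moved with the gripper.
- **Plunger:** The pointer is about 34–35 mm below its raised position. Before the final 0.5 mm push, the wrist picture had it about 0.5 mm too high against the marker's tongue. I did not take another picture after that push.
- **Marker, cutters and nozzle:** I never touched the marker, and kept the arm clear of the cutters and nozzle. I did not measure them again at the end.

Some things went wrong or did not agree:
- **First grip:** My first grip closed on top of the cap with about 5 N. The fingertips turned out to reach about 20 mm less far than the description says. I lifted, went deeper and gripped properly.
- **Marker height:** The two fits put the marker 34.1 and 36.6 mm below the raised pointer, so I relied on the direct pointer-to-tongue comparison. That comparison assumes both are equally wide. If they are not, the level could be out by up to about 1 mm.

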